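# Push the loose base out of a tart tin

## Task

Take the little loose-bottomed tart tin apart for washing: lower the tin centrally over the post of the wooden stand, so that the post pushes the loose base up out of the ring and the ring ends up resting round the post on the stand's foot. Let go of the ring and leave it there, then pick the base off the top of the post and lay it flat in the middle of the small round dish. The similar ring without a base is a plain pastry cutter and is not needed.

Things in the scene. Friction and masses are not known exactly. Their poses are not given: they have to be found in the camera images.
- tin_ring: (sizes in mm) the ring of the tart tin, loose: upright aluminium ring, outside diameter 60, height 34, wall 2.5, open at the top; at the bottom an inward ledge 3 thick leaves a round hole of 42 diameter. Can be gripped across its outside from above. Origin at the centre of its underside, z up. A plain pastry cutter (same ring without ledge and base) stands elsewhere on the worktop; which side each is on varies.
- tin_base: (sizes in mm) the loose base: flat aluminium disc, diameter 51, 5 thick, which at first lies inside the ring on its ledge (2 mm play all round) and lifts out freely upwards. Origin at the centre of its underside, z up.
- stand: (sizes in mm) wooden unmoulding stand, does not move: round foot, diameter 104, 8 thick, with an upright post in its middle, diameter 28, whose flat top is 62 above the worktop. Origin at the centre of the foot's underside, z up. It may stand nearer to or farther from the robot than the dish.
- dish: (sizes in mm) small round beige dish (shallow saucer), does not move: diameter 112, rim 15 high, hollow rising gently from 6 above the worktop in the middle to 15 at the rim, so that the base laid in its middle lies with its underside about 8 above the worktop. Origin at the centre of its underside, z up.
Mind the look-alikes: they are no part of the job. Leave any green or turquoise look-alike of the dish alone.

How it is judged:
By the outcome, as a careful person would: the job done as asked, in the order asked, and still so for the second after the job is handed in, with the robot touching nothing.
It also fails if it takes over 64 s, if anything falls off the work surface, if the arm or the gripper's body presses on something with over 40 N, if the wrist force passes 120 N, or if a joint passes its speed limit or range.

## Robot

A 7-joint arm with a two-finger parallel gripper is mounted at the origin on a cart in front of the work surface, level with it; the furniture and walls round the work are solid. World frame = base frame: x ahead of the robot, y to its left, z up, the work surface at z = 0. Lengths are in m, angles in rad, forces in N, time in s.
With the tool pointing down it reaches from about 0.425 to 0.825 m from the base axis. Payload 3.6 kg.
Tool frame: the origin (TCP) lies on the centre line of the jaws, within the pads' length; the fingertips stand 25 mm ahead of it and the grasp point (between the pads) lies 6 mm ahead of it; x points along the fingers, y is the direction in which the jaws open and shut, and the axes are right-handed (so a half turn about x gives the same grasp; the last joint's range is limited). The gripper opens to 93 mm and grips with 3 to 60 N. Pads are 15 mm wide; open, the fingers measure 128 mm over their backs; the gripper's body (75 mm by 188 mm) begins 65 mm behind the grasp point.
Start: joints at [1.28, 0.615, -0.013, 1.423, 0.008, 1.103, -0.04], TCP at [0.17, -0.627, 0.244] pointing down, gripper open.
Joint ranges: [-3.12, 3.12], [-0.3, 2.06], [-1.34, 1.32], [0.26, 2.42], [-1.36, 4.5], [0.01, 1.98], [-2.84, 2.84]. Speed limits (rad/s): [2.79, 2.79, 3.14, 3.14, 3.14, 3.14, 3.14].

## Interface

Orientations are given as a 3x3 rotation matrix whose columns are the frame's x, y, z axes.
In Python, from bench import readout, vision, workorder, models gives the robot as it stands.
- The arm moves only by the tool jog_arm, never from a script. Its argument "commands" is a list of rows, each a list of 7 numbers: the shift along the tool's x, y, z in m, then the turn, a rotation vector about the tool's x, y, z in rad, then the finger opening in m, from 0 to 0.093. In form: [[dx, dy, dz, rx, ry, rz, grip], ...]. A call has 1 to 5 rows; each row shifts and turns the commanded pose from where the row before left it, along the tool's axes as they then stand; what a row does not reach is not made up. A row lasts 1/12 s, in which the tool goes at most 41.7 mm and 7.16 degrees, less where a joint would pass 70% of its speed; a pose out of reach is approached as far as the arm can. A call with a gripper value outside its range is refused whole. The fingers move at their own pace and stop on an object; the grip force is fixed at half the most. Time passes only in rows, so rows that do not move let the fingers close. It gives the time, the measured TCP pose, the force and the opening at its end, in the units of the state.
- readout.observe(): the state, without advancing time (a new reading comes with each control period).
- vision.get_image(name): name is "scene" or "top" or "wrist"; returns (picture, depth): 420x560x3 uint8, blue, green, red; 420x560 float32, m along the optical axis (not along the pixel's ray), 0 where there is no reading.
- vision.camera_params(name): a dict with "fx", "fy", "cx", "cy" (pixels), "k1" (the pictures are not rectified: a ray, as slopes to the right and down, at radius r is drawn at 1 + k1 r^2 times it, then the intrinsics apply), "world_from_camera" (4x4, takes a point from camera to world coordinates). Camera axes: x right, y up, looking along -z (the intrinsics and any distortion apply to the point x, -y, -z); pixel columns grow to the right and rows downward; lengths in m; the calibration is good to about 2 mm. A picture is of the moment at which its call begins: read the wrist's pose just before it. camera_params takes no time and is no camera call; for the wrist camera it gives the pose at the moment of the call.
- workorder.job_done(): hands the job in, once; it reports no verdict.
Trained networks look in the newest picture that a camera, given by its name, has taken for a name from the list of things; names that differ only in an ending like _2 or _b are one class to them, and where a whole thing is asked for, a point or a joint stands for the part that bears it (a point fixed in the world has none). Each returns a list of dicts, best first, with "confidence" (0 to 1); they miss things now and then, are a little off and sometimes report something else, mostly with a low value. They report only what shows in the picture. A call takes as long as a camera call. They do not tell look-alikes from the thing itself.
- models.boxes_of(name, camera): "location" ([x, y, z] in m, in the coordinates of the camera as it stood for that picture, good to about 4 mm: the middle of the surface that is visible of it).
- models.tip_of(name, camera): "location" ([x, y, z] in m, in the coordinates of the camera as it stood for that picture, good to about 4 mm: a listed point, or the origin of a listed thing).
The state is a dict: "time_s": time; "qpos": joint angles; "qd": joint speeds; "tau": joint torques, N m; "tool_pos": TCP position; "ee_rot": TCP orientation; "force": force on the tool from outside, world axes, zero at the start; "torque": the same for the moment, N m; "width": opening from 0.0 (shut) to 1.0 (fully open).
Only numpy, scipy, OpenCV 4.12 (cv2) and the standard library are available. Lean on these libraries where they do the work, as an engineer would, in place of code of your own. Each camera call takes 0.05 s, during which the arm holds its last target. There are 200 camera calls.

## Working session

There is one attempt and no reset: what is moved stays moved. The work goes in short steps, Python scripts to look and compute and a tool call to move; the robot and the scene stay as the last step left them, time stands still between calls to the robot, and variables do not carry over. Pictures are saved under pics/ and viewed, about 8 in all and at most 12, crops included, and the job is handed in when it is done.

Besides the shell and the picture viewer there is one more tool, called after "Request:" as name(argument=value, ...) on one line, values as JSON. jog_arm: Moves the arm, as the interface text tells. Its arguments: {"type":"object","properties":{"commands":{"type":"array"}},"required":["commands"]}

```bash
mkdir -p pics
cat > h.py <<'E'
import numpy as np, cv2
from bench import readout, vision, workorder, models
def world(cam, cp, loc):
    T=np.array(cp["world_from_camera"]); return T[:3,:3]@np.array(loc)+T[:3,3]
def cloud(img,d,cp):
    h,w=d.shape; u,v=np.meshgrid(np.arange(w),np.arange(h))
    K=np.array([[cp["fx"],0,cp["cx"]],[0,cp["fy"],cp["cy"]],[0,0,1.]])
    p=cv2.undistortPoints(np.stack([u,v],-1).reshape(-1,1,2).astype(np.float64),K,np.array([cp["k1"],0,0,0.])).reshape(h,w,2)
    P=np.stack([p[...,0]*d,-p[...,1]*d,-d],-1); T=np.array(cp["world_from_camera"])
    W=P@T[:3,:3].T+T[:3,3]; W[d<=0]=np.nan; return W
E
python3 - <<'E'
from h import *
s=readout.observe(); print(s["tool_pos"],s["ee_rot"],s["width"],s["force"])
for c in("top","scene"):
    i,d=vision.get_image(c);cp=vision.camera_params(c);cv2.imwrite(f"pics/{c}0.png",i);np.savez(f"{c}0.npz",i=i,d=d,W=cloud(i,d,cp))
    print(c,np.array(cp["world_from_camera"])[:3,3])
    for n in("tin_ring","tin_base","stand","dish"):
        for r in models.tip_of(n,c)[:4]: print(n,round(r["confidence"],2),world(c,cp,r["location"]).round(3))
E
```

```text
[ 0.16994434 -0.62665263  0.24247053] [[-7.07397329e-04  2.61838223e-01 -9.65111519e-01]
 [ 2.42674736e-03 -9.65108469e-01 -2.61839174e-01]
 [-9.99996805e-01 -2.52730617e-03  4.72999365e-05]] 0.9972816576059977 [ 0.69693766 -0.36663584  0.19048969]
top [0.39126517 0.01511435 1.04669041]
tin_ring 0.52 [ 0.474  0.183 -0.001]
tin_base 0.67 [ 0.47   0.18  -0.001]
stand 0.64 [ 0.433 -0.004  0.005]
dish 0.9 [ 0.393 -0.148  0.002]
dish 0.87 [0.381 0.314 0.006]
dish 0.61 [ 0.604 -0.008  0.004]
dish 0.24 [ 0.471  0.18  -0.001]
scene [0.20528254 0.5198851  0.66142957]
tin_ring 0.92 [ 0.471  0.189 -0.   ]
tin_ring 0.36 [ 0.437 -0.003  0.   ]
tin_base 0.51 [0.473 0.185 0.006]
stand 0.55 [ 0.436 -0.001 -0.005]
dish 0.95 [ 0.379  0.315 -0.003]
dish 0.86 [ 0.605 -0.009  0.002]
dish 0.78 [ 0.398 -0.15   0.003]
```

View pics/top0.png

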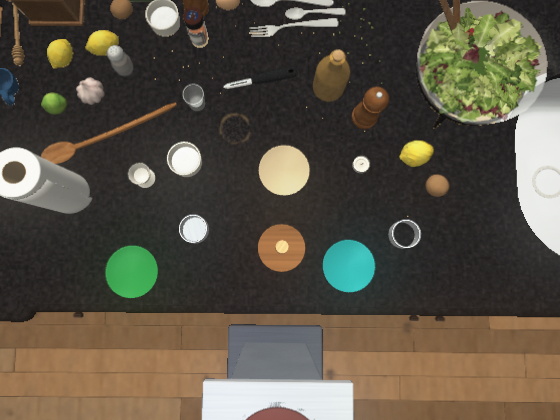

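View pics/scene0.png

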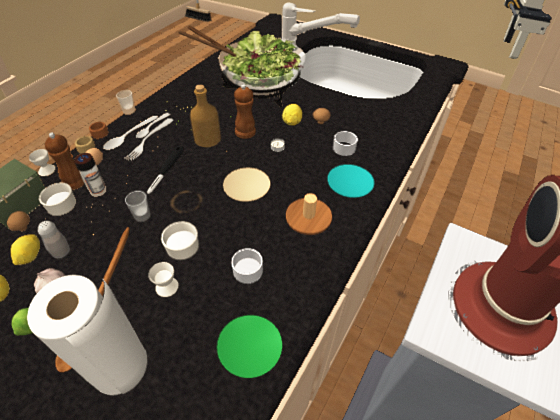

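The tin, with its pale base inside, is at top (193,229). The cutter, with a dark interior, is at (405,234). The stand is at (282,248) and the beige dish at (284,170). Next I refine these positions from depth.

```bash
cat >> h.py <<'E'
def fitcirc(P):
    A=np.c_[2*P[:,:2],np.ones(len(P))]; s=np.linalg.lstsq(A,(P[:,:2]**2).sum(1),rcond=None)[0]
    return s[0],s[1],np.sqrt(s[2]+s[0]**2+s[1]**2)
E
python3 - <<'E'
from h import *
for c in("top","scene"):
    z=np.load(f"{c}0.npz");W=z["W"];I=z["i"]
    hsv=cv2.cvtColor(I,cv2.COLOR_BGR2HSV)
    def sel(x,y,r,lo,hi):
        m=(np.hypot(W[...,0]-x,W[...,1]-y)<r)&(W[...,2]>lo)&(W[...,2]<hi);return m
    def rep(n,m):
        P=W[m];e=cv2.minEnclosingCircle(P[:,:2].astype(np.float32)) if len(P) else None
        print(c,n,len(P),"mean",P.mean(0).round(4),"circ",np.round([*e[0],e[1]],4),"fit",np.round(fitcirc(P),4))
    rep("ring top",sel(.472,.184,.045,.027,.045))
    rep("base in",sel(.472,.184,.022,.002,.02))
    rep("post",sel(.435,-.003,.03,.052,.075))
    rep("foot",sel(.435,-.003,.062,.004,.014))
    rep("dish",sel(.604,-.009,.065,.004,.022))
    rep("cutter in",sel(.46,-.26,.06,.02,.05))
E
```

```text
top ring top 144 mean [0.4716 0.1854 0.0345] circ [0.4723 0.1843 0.0307] fit [0.4716 0.1839 0.0286]
top base in 317 mean [0.4719 0.1841 0.0087] circ [0.472  0.184  0.0221] fit [0.4719 0.1841 0.0156]
top post 144 mean [ 0.4332 -0.0049  0.0625] circ [ 0.4332 -0.0049  0.0137] fit [ 0.4332 -0.0049  0.0098]
top foot 1637 mean [ 0.433  -0.0048  0.0088] circ [ 0.4361 -0.0026  0.0613] fit [ 0.4336 -0.0048  0.0385]
top dish 1978 mean [ 0.6044 -0.0097  0.0105] circ [ 0.6034 -0.0087  0.064 ] fit [ 0.6038 -0.0095  0.0401]
top cutter in 204 mean [ 0.4641 -0.269   0.0312] circ [ 0.4641 -0.2681  0.0306] fit [ 0.464  -0.2673  0.0285]
scene ring top 212 mean [0.4705 0.187  0.0327] circ [0.4708 0.1861 0.0304] fit [0.4705 0.1867 0.0283]
scene base in 235 mean [0.4746 0.181  0.0084] circ [0.4721 0.1836 0.0216] fit [0.4744 0.1809 0.0139]
scene post 133 mean [4.312e-01 2.000e-04 5.960e-02] circ [ 0.4314 -0.0028  0.015 ] fit [ 0.4319 -0.0013  0.0106]
scene foot 1062 mean [0.4291 0.005  0.0072] circ [ 0.4322 -0.0019  0.0526] fit [ 0.4321 -0.0013  0.0383]
scene dish 1206 mean [ 0.6052 -0.0094  0.009 ] circ [ 0.6044 -0.0066  0.0576] fit [ 0.6037 -0.0076  0.0403]
scene cutter in 219 mean [ 0.4641 -0.2656  0.0281] circ [ 0.4638 -0.2663  0.0318] fit [ 0.4639 -0.2659  0.0284]
```

Request:
jog_arm(commands=[[0,0.0,-0.04,0,0,0,0.093],[0,0,-0.04,0,0,0,0.093],[0,0,-0.04,0,0,0,0.093],[0,0,-0.04,0,0,0,0.093],[0,-0.03,-0.025,0,0,0,0.093]])

```text
time_s: 0.92
tool_pos: [0.3466, -0.5509, 0.2423]
ee_rot: [[0.004, 0.264, -0.964], [-0.002, -0.964, -0.264], [-1.0, 0.003, -0.004]]
force: [1.6, 0.2, 0.4]
width: 1.0
```

Request:
jog_arm(commands=[[0,-0.035,-0.02,0.09,0,0,0.093],[0,-0.035,-0.02,0.09,0,0,0.093],[0,-0.035,-0.02,0.087,0,0,0.093],[0,-0.04,-0.01,0,0,0,0.093],[0,-0.04,-0.01,0,0,0,0.093]])

```text
time_s: 1.33
tool_pos: [0.4025, -0.3545, 0.2439]
ee_rot: [[0.001, -0.002, -1.0], [-0.0, -1.0, 0.002], [-1.0, 0.0, -0.001]]
force: [0.2, -0.1, 0.3]
width: 1.001
```

Request:
jog_arm(commands=[[0,-0.041,0,0,0,0,0.093],[0,-0.041,0,0,0,0,0.093],[0,-0.041,0,0,0,0,0.093],[0,-0.041,0,0,0,0,0.093],[0,-0.041,0,0,0,0,0.093]])

```text
time_s: 1.75
tool_pos: [0.402, -0.1496, 0.2441]
ee_rot: [[0.001, -0.002, -1.0], [-0.0, -1.0, 0.002], [-1.0, 0.0, -0.001]]
force: [0.3, 0.3, -0.2]
width: 0.999
```

Request:
jog_arm(commands=[[0,-0.041,0,0,0,0,0.093],[0,-0.041,0,0,0,0,0.093],[0,-0.041,0,0,0,0,0.093],[0,-0.041,0,0,0,0,0.093],[0,0,0,0,0,0,0.093]])

```text
time_s: 2.17
tool_pos: [0.4025, 0.0214, 0.2443]
ee_rot: [[0.002, 0.013, -1.0], [0.005, -1.0, -0.013], [-1.0, -0.005, -0.002]]
force: [-0.7, -0.3, 0.3]
width: 1.004
```

Request:
jog_arm(commands=[[0,-0.038,-0.015,0,0,0,0.093],[0,-0.038,-0.015,0,0,0,0.093],[0,-0.035,-0.02,0,0,0,0.093],[0,-0.035,-0.02,0,0,0,0.093],[0.02,-0.02,0,0,0,0,0.093]])

```text
time_s: 2.58
tool_pos: [0.4787, 0.1841, 0.2269]
ee_rot: [[0.012, 0.001, -1.0], [0.007, -1.0, -0.001], [-1.0, -0.007, -0.012]]
force: [1.1, -0.3, 0.7]
width: 1.002
```

Request:
jog_arm(commands=[[0.03,0,0,0,0,0,0.093],[0.03,0,0,0,0,0,0.093],[0,0,0,0,0,0,0.093],[0,0,0,0,0,0,0.093]])

```text
time_s: 2.92
tool_pos: [0.4723, 0.1778, 0.163]
ee_rot: [[-0.003, -0.002, -1.0], [-0.001, -1.0, 0.002], [-1.0, 0.001, 0.003]]
force: [-0.6, 0.4, 0.5]
width: 1.001
```

Run:
```python
from h import *
s=readout.observe(); print(s["tool_pos"].round(4) if hasattr(s["tool_pos"],'round') else s["tool_pos"],np.array(s["ee_rot"]).round(4))
i,d=vision.get_image("wrist");cp=vision.camera_params("wrist");cv2.imwrite("pics/w1.png",i);W=cloud(i,d,cp)
print(np.array(cp["world_from_camera"]).round(3))
m=(np.hypot(W[...,0]-.4715,W[...,1]-.185)<.045)&(W[...,2]>.027)&(W[...,2]<.045);P=W[m]
print(len(P),P.mean(0),fitcirc(P),cv2.minEnclosingCircle(P[:,:2].astype(np.float32)))
```

```text
[0.4723 0.1778 0.163 ] [[-0.0029 -0.0022 -1.    ]
 [-0.0014 -1.      0.0023]
 [-1.      0.0014  0.0029]]
[[-0.003  0.97   0.241  0.541]
 [-1.    -0.003 -0.002  0.179]
 [-0.001 -0.241  0.97   0.306]
 [ 0.     0.     0.     1.   ]]
1194 [0.47131608 0.18536615 0.03499319] (np.float64(0.47467040398629856), np.float64(0.18503905008221355), np.float64(0.028484287830259806)) ((0.474096417427063, 0.18530260026454926), 0.03046673722565174)
```

View pics/w1.png

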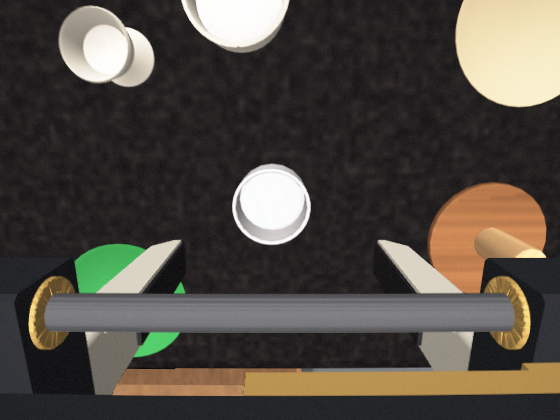

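Request:
jog_arm(commands=[[0.03,-0.007,0,0,0,0,0.093],[0.03,0,0,0,0,0,0.093],[0.03,0,0,0,0,0,0.093],[0,0,0,0,0,0,0.093],[0,0,0,0,0,0,0.093]])

```text
time_s: 3.38
tool_pos: [0.4736, 0.1853, 0.0747]
ee_rot: [[0.001, -0.003, -1.0], [0.0, -1.0, 0.003], [-1.0, -0.0, -0.001]]
force: [0.1, 0.2, 0.3]
width: 0.999
```

Request:
jog_arm(commands=[[0.02,0,0,0,0,0,0.093],[0.015,0,0,0,0,0,0.093],[0.007,0,0,0,0,0,0.093],[0,0,0,0,0,0,0.093],[0,0,0,0,0,0,0.093]])

```text
time_s: 3.8
tool_pos: [0.4742, 0.1858, 0.0334]
ee_rot: [[0.003, -0.002, -1.0], [0.001, -1.0, 0.002], [-1.0, -0.001, -0.003]]
force: [0.4, 0.4, -0.3]
width: 1.001
```

Request:
jog_arm(commands=[[0.002,0,0.001,0,0,0,0.055],[0,0,0,0,0,0,0.055],[0,0,0,0,0,0,0.055],[0,0,0,0,0,0,0.055],[0,0,0,0,0,0,0.055]])

```text
time_s: 4.22
tool_pos: [0.472, 0.1855, 0.03]
ee_rot: [[0.0, -0.002, -1.0], [0.0, -1.0, 0.002], [-1.0, -0.0, -0.0]]
force: [0.7, 0.6, 0.6]
width: 0.689
```

Request:
jog_arm(commands=[[0,0,0,0,0,0,0.055],[0,0,0,0,0,0,0.055],[0,0,0,0,0,0,0.055],[0,0,0,0,0,0,0.055],[0,0,0,0,0,0,0.055]])

```text
time_s: 4.63
tool_pos: [0.4719, 0.1851, 0.0298]
ee_rot: [[-0.0, -0.002, -1.0], [-0.0, -1.0, 0.002], [-1.0, 0.0, 0.0]]
force: [-0.6, -1.9, 3.1]
width: 0.626
```

Request:
jog_arm(commands=[[-0.01,0,0,0,0,0,0.055],[-0.02,0,0,0,0,0,0.055],[-0.03,0,0,0,0,0,0.055],[-0.03,0,0,0,0,0,0.055],[-0.03,0,0,0,0,0,0.055]])

```text
time_s: 5.05
tool_pos: [0.4713, 0.1857, 0.1511]
ee_rot: [[-0.001, -0.002, -1.0], [0.0, -1.0, 0.002], [-1.0, -0.0, 0.001]]
force: [0.9, 0.0, -1.8]
width: 0.624
```

Request:
jog_arm(commands=[[0,0.03,0.005,0,0,0,0.055],[0,0.03,0.005,0,0,0,0.055],[0,0.03,0.005,0,0,0,0.055],[0,0.03,0.01,0,0,0,0.055],[0,0.03,0.01,0,0,0,0.055]])

```text
time_s: 5.47
tool_pos: [0.4361, 0.0346, 0.1501]
ee_rot: [[0.001, -0.001, -1.0], [0.0, -1.0, 0.001], [-1.0, -0.0, -0.001]]
force: [0.1, 0.0, -1.8]
width: 0.624
```

Request:
jog_arm(commands=[[0,0.02,0.005,0,0,0,0.055],[0,0.012,0,0,0,0,0.055],[0,0.006,0,0,0,0,0.055],[0,0,0,0,0,0,0.055],[0,0,0,0,0,0,0.055]])

```text
time_s: 5.88
tool_pos: [0.4318, -0.0017, 0.1499]
ee_rot: [[0.001, -0.002, -1.0], [0.001, -1.0, 0.002], [-1.0, -0.001, -0.001]]
force: [0.2, 0.2, -2.5]
width: 0.627
```

Run:
```python
from h import *
s=readout.observe(); print(np.round(s["tool_pos"],4),np.round(s["ee_rot"],3),s["width"],s["force"])
i,d=vision.get_image("wrist");cp=vision.camera_params("wrist");cv2.imwrite("pics/w2.png",i);W=cloud(i,d,cp)
T=np.array(s["tool_pos"])
def r(n,x,y,R,lo,hi):
    P=W[(np.hypot(W[...,0]-x,W[...,1]-y)<R)&(W[...,2]>lo)&(W[...,2]<hi)]
    print(n,len(P), P.mean(0).round(4) if len(P) else 0, np.round(fitcirc(P),4) if len(P) else 0)
r("ring",T[0],T[1],.035,T[2]-.01,T[2]+.012)
r("post",.433,-.003,.02,.055,.07)
r("foot",.433,-.003,.055,.005,.012)
i,d=vision.get_image("scene");cv2.imwrite("pics/s2.png",cv2.resize(i[90:300,180:460],None,fx=2,fy=2))
```

```text
[ 0.4318 -0.0017  0.1499] [[ 0.001 -0.002 -1.   ]
 [ 0.001 -1.     0.002]
 [-1.    -0.001 -0.001]] 0.6274776023607276 [ 0.21837009  0.21843855 -2.48663208]
ring 4394 [ 0.4378 -0.0012  0.1522] [ 0.4332 -0.0007  0.0289]
post 18 [ 0.4479 -0.0068  0.0575] [ 0.4405 -0.0055  0.0078]
foot 7280 [ 0.4534 -0.0056  0.0085] [ 0.4393 -0.0046  0.0364]
```

View pics/w2.png

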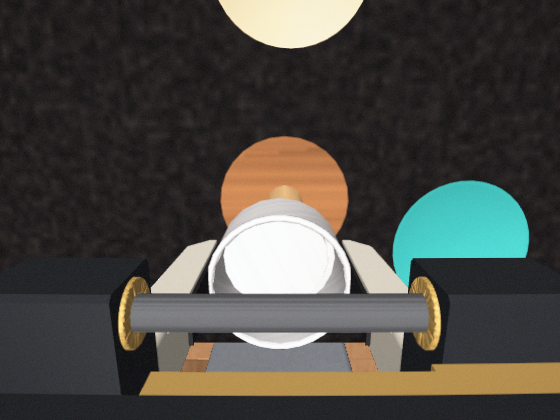

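View pics/s2.png

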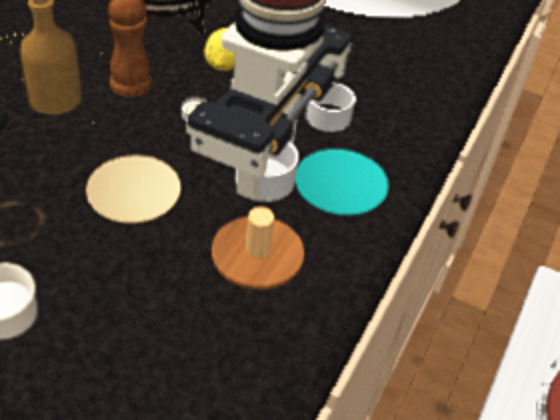

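The wrist view shows the tin gripped upright, with its rim centred at about (280,280) and the base inside. The stand's foot is behind it, centred at about column 284. I fit the foot's edge in this same view.

Run:
```python
from h import *
s=readout.observe()
i,d=vision.get_image("wrist");cp=vision.camera_params("wrist");W=cloud(i,d,cp)
hsv=cv2.cvtColor(i,cv2.COLOR_BGR2HSV)
m=((hsv[...,0]<18)&(hsv[...,1]>110)&(hsv[...,2]>60)&(abs(W[...,2]-.0085)<.005)).astype(np.uint8); m[330:]=0
m=cv2.morphologyEx(m,cv2.MORPH_OPEN,np.ones((3,3)))
E=[]
for v in range(135,240):
    u=np.flatnonzero(m[v])
    if len(u)>5: E+= [W[v,u[0]],W[v,u[-1]]]
E=np.array(E);E=E[(E[:,0]>.435)];f=fitcirc(E);print(len(E),f)
k=abs(np.hypot(E[:,0]-f[0],E[:,1]-f[1])-f[2])<.002;print(k.sum(),fitcirc(E[k]))
# rim top in hand
Z=W[...,2];T=s["tool_pos"];q=(abs(Z-(T[2]+.004))<.004)&(np.hypot(W[...,0]-T[0],W[...,1]-T[1])<.036)
P=W[q];print("rim",len(P),cv2.minEnclosingCircle(P[:,:2].astype(np.float32)),P[:,1].min(),P[:,1].max(),P[:,0].max())
```

```text
130 (np.float64(0.4354888110163074), np.float64(-0.004603754800722448), np.float64(0.050693570543642416))
130 (np.float64(0.4354888110163074), np.float64(-0.004603754800722448), np.float64(0.050693570543642416))
rim 3006 ((0.43642130494117737, -0.000938687298912555), 0.03504994511604309) -0.03545996121578345 0.033663384067532505 0.46256587926396947
```

Request:
jog_arm(commands=[[0.015,0.003,-0.0015,0,0,0,0.055],[0.02,0,0,0,0,0,0.055],[0.01,0,0,0,0,0,0.055],[0,0,0,0,0,0,0.055],[0,0,0,0,0,0,0.055]])

```text
time_s: 6.45
tool_pos: [0.4329, -0.0046, 0.1044]
ee_rot: [[-0.001, -0.0, -1.0], [0.0, -1.0, 0.0], [-1.0, -0.0, 0.001]]
force: [1.4, -0.2, -2.0]
width: 0.623
```

Request:
jog_arm(commands=[[0.01,0,0,0,0,0,0.055],[0.01,0,0,0,0,0,0.055],[0.01,0,0,0,0,0,0.055],[0,0,0,0,0,0,0.055],[0,0,0,0,0,0,0.055]])

```text
time_s: 6.87
tool_pos: [0.4335, -0.0051, 0.0752]
ee_rot: [[0.001, -0.001, -1.0], [0.0, -1.0, 0.001], [-1.0, -0.0, -0.001]]
force: [1.1, -1.0, 0.1]
width: 0.622
```

Request:
jog_arm(commands=[[0.01,0,0,0,0,0,0.055],[0.01,0,0,0,0,0,0.055],[0.008,0,0,0,0,0,0.055],[0,0,0,0,0,0,0.055],[0,0,0,0,0,0,0.055]])

```text
time_s: 7.28
tool_pos: [0.4332, -0.0054, 0.047]
ee_rot: [[0.0, -0.002, -1.0], [0.0, -1.0, 0.002], [-1.0, -0.0, -0.0]]
force: [-0.1, 0.3, -0.8]
width: 0.627
```

Request:
jog_arm(commands=[[0.004,0,0,0,0,0,0.055],[0.002,0,0,0,0,0,0.055],[0.002,0,0,0,0,0,0.055],[0,0,0,0,0,0,0.055],[0,0,0,0,0,0,0.055]])

```text
time_s: 7.7
tool_pos: [0.4329, -0.0055, 0.0387]
ee_rot: [[-0.0, -0.002, -1.0], [0.0, -1.0, 0.002], [-1.0, -0.0, 0.0]]
force: [0.4, -0.1, -0.5]
width: 0.627
```

Now open part-way, so the ring drops the last 0.7 mm onto the foot, and check.

Request:
jog_arm(commands=[[0.0005,0,0,0,0,0,0.062],[0,0,0,0,0,0,0.066],[0,0,0,0,0,0,0.072],[0,0,0,0,0,0,0.08],[0,0,0,0,0,0,0.08]])

```text
time_s: 8.12
tool_pos: [0.433, -0.0055, 0.0383]
ee_rot: [[0.0, -0.002, -1.0], [0.0, -1.0, 0.002], [-1.0, -0.0, -0.0]]
force: [0.9, 0.3, 0.4]
width: 0.843
```

Request:
jog_arm(commands=[[-0.01,0,0,0,0,0,0.085],[-0.02,0,0,0,0,0,0.085],[-0.03,0,0,0,0,0,0.085],[-0.03,0,0,0,0,0,0.085],[-0.03,0,0,0,0,0,0.085]])

```text
time_s: 8.53
tool_pos: [0.4324, -0.0055, 0.1594]
ee_rot: [[-0.001, -0.002, -1.0], [0.0, -1.0, 0.002], [-1.0, -0.0, 0.001]]
force: [0.9, -0.9, -0.0]
width: 0.914
```

Request:
jog_arm(commands=[[0,0,0.0,0,0,0,0.085],[0,0,0,0,0,0,0.085]])

```text
time_s: 8.7
tool_pos: [0.4339, -0.0056, 0.1596]
ee_rot: [[0.004, -0.002, -1.0], [0.0, -1.0, 0.002], [-1.0, -0.0, -0.004]]
force: [0.0, -0.2, -0.4]
width: 0.915
```

Run:
```python
from h import *
s=readout.observe(); print(np.round(s["tool_pos"],4),s["width"])
for c in("wrist","scene"):
    i,d=vision.get_image(c);cp=vision.camera_params(c);W=cloud(i,d,cp)
    cv2.imwrite(f"pics/{c}3.png",i if c=="wrist" else cv2.resize(i[120:270,220:420],None,fx=3,fy=3))
    def r(n,R,lo,hi):
        P=W[(np.hypot(W[...,0]-.433,W[...,1]+.004)<R)&(W[...,2]>lo)&(W[...,2]<hi)]
        if len(P)>5: print(c,n,len(P),P.mean(0).round(4),"fit",np.round(fitcirc(P),4),"enc",cv2.minEnclosingCircle(P[:,:2].astype(np.float32)),"zstd",P[:,2].std(),"plane",np.linalg.lstsq(np.c_[P[:,:2]-P[:,:2].mean(0),np.ones(len(P))],P[:,2],rcond=None)[0].round(3))
    r("base",.04,.062,.072); r("ring",.045,.037,.045)
```

```text
[ 0.4339 -0.0056  0.1596] 0.9146172364380866
wrist base 4224 [ 0.4347 -0.0022  0.0664] fit [ 0.4344 -0.0022  0.0179] enc ((0.4340572655200958, -0.0021293051540851593), 0.025513609871268272) zstd 0.0006936739312601811 plane [-0.007  0.     0.066]
wrist ring 569 [ 0.4454 -0.0121  0.0417] fit [ 0.4323 -0.0046  0.0288] enc ((0.43212565779685974, -0.004889359697699547), 0.030325978994369507) zstd 0.0009880823667952736 plane [0.001 0.002 0.042]
scene base 352 [0.4327 0.0015 0.0662] fit [0.4331 0.0009 0.0185] enc ((0.4340210556983948, -0.0005106771714054048), 0.02637581340968609) zstd 0.0011991136391190707 plane [ 0.002 -0.009  0.066]
scene ring 106 [0.4244 0.0104 0.0407] fit [ 4.3e-01 -3.0e-04  2.5e-02] enc ((0.4312417507171631, -0.0019430684624239802), 0.030475303530693054) zstd 0.001821999881625127 plane [ 0.009 -0.023  0.041]
```

View pics/wrist3.png

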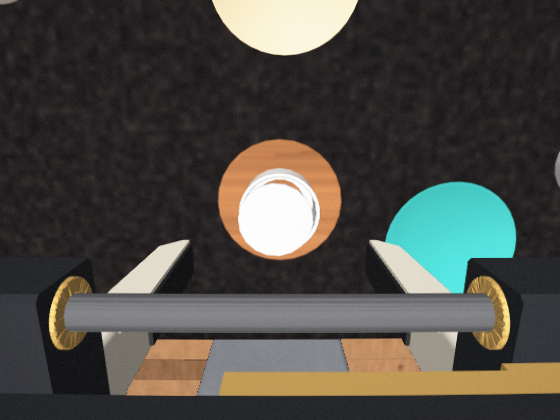

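View pics/scene3.png

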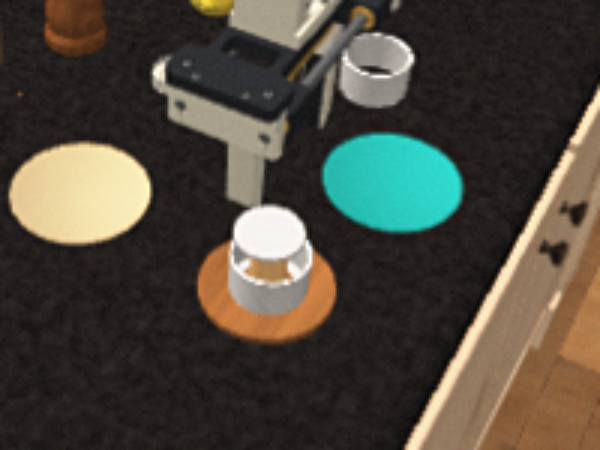

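The tin came apart: the base lies flat on the post at wrist (276,217), and the ring is round the post on the foot. Now I grip the base near the fingertips.

Request:
jog_arm(commands=[[0.02,-0.003,0,0,0,0,0.085],[0.02,0,0,0,0,0,0.085],[0.015,0,0,0,0,0,0.085],[0.008,0,0,0,0,0,0.085],[0.004,0,0,0,0,0,0.085]])

```text
time_s: 9.22
tool_pos: [0.4314, -0.0025, 0.0891]
ee_rot: [[-0.005, -0.002, -1.0], [-0.0, -1.0, 0.002], [-1.0, 0.0, 0.005]]
force: [0.5, -0.0, -0.6]
width: 0.912
```

Request:
jog_arm(commands=[[0.004,0,0,0,0,0,0.075],[0.004,0,0,0,0,0,0.07],[0,0,0,0,0,0,0.065],[0,0,0,0,0,0,0.062]])

```text
time_s: 9.55
tool_pos: [0.4332, -0.0025, 0.0834]
ee_rot: [[0.001, -0.002, -1.0], [0.0, -1.0, 0.002], [-1.0, -0.0, -0.001]]
force: [-0.1, -0.1, -0.8]
width: 0.692
```

Request:
jog_arm(commands=[[0,0,0,0,0,0,0.058],[0,0,0,0,0,0,0.054],[0,0,0,0,0,0,0.045],[0,0,0,0,0,0,0.045],[0,0,0,0,0,0,0.045]])

```text
time_s: 9.97
tool_pos: [0.4332, -0.0026, 0.0835]
ee_rot: [[0.001, -0.002, -1.0], [0.0, -1.0, 0.002], [-1.0, -0.0, -0.001]]
force: [-0.1, -0.4, 2.9]
width: 0.528
```

Request:
jog_arm(commands=[[0,0,0,0,0,0,0.045],[0,0,0,0,0,0,0.045],[-0.003,0,0,0,0,0,0.045],[-0.01,0,0,0,0,0,0.045],[-0.02,0,0,0,0,0,0.045]])

```text
time_s: 10.38
tool_pos: [0.4313, -0.0025, 0.115]
ee_rot: [[-0.005, -0.002, -1.0], [0.0, -1.0, 0.002], [-1.0, 0.0, 0.005]]
force: [0.8, 0.3, -0.3]
width: 0.522
```

Request:
jog_arm(commands=[[-0.005,0.001,-0.02,0,0,0,0.045],[0,0.001,-0.035,0,0,0,0.045],[0,0.001,-0.035,0,0,0,0.045],[0,0.001,-0.035,0,0,0,0.045],[0,0.001,-0.025,0,0,0,0.045]])

```text
time_s: 10.8
tool_pos: [0.5857, -0.0079, 0.1212]
ee_rot: [[0.002, -0.002, -1.0], [0.0, -1.0, 0.002], [-1.0, -0.0, -0.002]]
force: [0.6, -0.4, -0.3]
width: 0.529
```

Request:
jog_arm(commands=[[0,0.001,-0.013,0,0,0,0.045],[0,0,-0.006,0,0,0,0.045],[0,0,0,0,0,0,0.045],[0,0,0,0,0,0,0.045]])

```text
time_s: 11.13
tool_pos: [0.6006, -0.0087, 0.1206]
ee_rot: [[-0.003, -0.002, -1.0], [0.0, -1.0, 0.002], [-1.0, -0.0, 0.003]]
force: [-0.4, 0.6, -1.0]
width: 0.528
```

Run:
```python
from h import *
s=readout.observe(); T=s["tool_pos"];print(np.round(T,4),np.round(s["ee_rot"],3),s["width"])
i,d=vision.get_image("wrist");cp=vision.camera_params("wrist");W=cloud(i,d,cp);cv2.imwrite("pics/w4.png",i)
hsv=cv2.cvtColor(i,cv2.COLOR_BGR2HSV)
P=W[(np.hypot(W[...,0]-T[0],W[...,1]-T[1])<.0235)&(abs(W[...,2]-T[2]+.018)<.008)]
print("base",len(P),P.mean(0).round(4),np.linalg.lstsq(np.c_[P[:,:2]-P[:,:2].mean(0),np.ones(len(P))],P[:,2],rcond=None)[0].round(3),P[:,:2].max(0),P[:,:2].min(0))
m=(hsv[...,1]>50)&(hsv[...,2]>120)&(np.hypot(W[...,0]-.604,W[...,1]+.009)<.07)&(W[...,2]<.02)&(W[...,2]>.002)
E=[]
for v in range(420):
    u=np.flatnonzero(m[v])
    if len(u)>30: E+=[W[v,u[0]],W[v,u[-1]]]
E=np.array(E);f=fitcirc(E);k=abs(np.hypot(E[:,0]-f[0],E[:,1]-f[1])-f[2])<.003;print("dish",len(E),f,k.sum(),fitcirc(E[k]))
```

```text
[ 0.6006 -0.0087  0.1206] [[-0.003 -0.002 -1.   ]
 [ 0.    -1.     0.002]
 [-1.    -0.     0.003]] 0.5275224712155648
base 6364 [ 0.6038 -0.0088  0.1048] [-0.002 -0.001  0.105] [0.62396476 0.01463914] [ 0.58553803 -0.03218532]
dish 180 (np.float64(0.6106448068830215), np.float64(-0.008594912142739053), np.float64(0.05079037024237453)) 109 (np.float64(0.6054042090574939), np.float64(-0.00876068140114239), np.float64(0.0547883359897644))
```

View pics/w4.png

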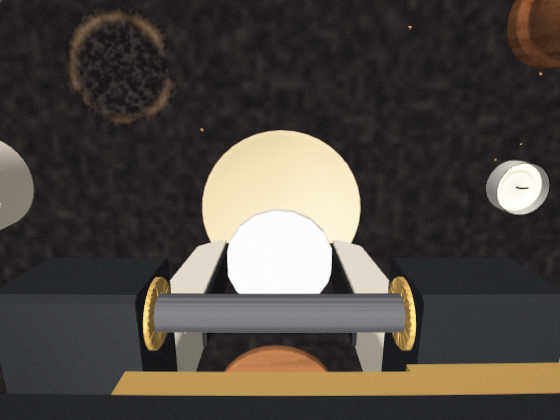

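The wrist view shows the base held flat at (280,258), over the dish centred at about (281,205). Its sides line up with the dish, and it needs another 3.5 mm forward.

Request:
jog_arm(commands=[[0.02,0,-0.0035,0,0,0,0.045],[0.02,0,0,0,0,0,0.045],[0.02,0,0,0,0,0,0.045],[0.01,0,0,0,0,0,0.045],[0,0,0,0,0,0,0.045]])

```text
time_s: 11.6
tool_pos: [0.6026, -0.0089, 0.049]
ee_rot: [[-0.006, -0.002, -1.0], [-0.0, -1.0, 0.002], [-1.0, 0.0, 0.006]]
force: [-0.2, -0.6, -0.4]
width: 0.522
```

Request:
jog_arm(commands=[[0.006,0,0,0,0,0,0.045],[0.004,0,0,0,0,0,0.045],[0.003,0,0,0,0,0,0.045],[0,0,0,0,0,0,0.045],[0,0,0,0,0,0,0.045]])

```text
time_s: 12.02
tool_pos: [0.6057, -0.0089, 0.0386]
ee_rot: [[0.001, -0.002, -1.0], [0.0, -1.0, 0.002], [-1.0, -0.0, -0.001]]
force: [-0.4, 0.4, -0.2]
width: 0.526
```

Request:
jog_arm(commands=[[0.0015,0,0.001,0,0,0,0.045],[0,0,0,0,0,0,0.045],[0,0,0,0,0,0,0.058],[0,0,0,0,0,0,0.058],[0,0,0,0,0,0,0.06]])

```text
time_s: 12.43
tool_pos: [0.6047, -0.0089, 0.0369]
ee_rot: [[0.001, -0.002, -1.0], [0.0, -1.0, 0.002], [-1.0, -0.0, -0.001]]
force: [-0.4, 0.2, 0.3]
width: 0.635
```

Request:
jog_arm(commands=[[0,0,0,0,0,0,0.06],[-0.005,0,0,0,0,0,0.06],[-0.02,0,0,0,0,0,0.065],[-0.04,0,0,0,0,0,0.07],[-0.04,0,0,0,0,0,0.07]])

```text
time_s: 12.85
tool_pos: [0.6033, -0.0089, 0.1419]
ee_rot: [[-0.004, -0.002, -1.0], [0.0, -1.0, 0.002], [-1.0, -0.0, 0.004]]
force: [2.0, 0.3, 0.0]
width: 0.748
```

Request:
jog_arm(commands=[[-0.04,0,0.02,0,0,0,0.07],[-0.04,0,0.035,0,0,0,0.07],[0,0,0.035,0,0,0,0.07],[0,0,0,0,0,0,0.07],[0,0,0,0,0,0,0.07]])

```text
time_s: 13.27
tool_pos: [0.5213, -0.0088, 0.2112]
ee_rot: [[-0.001, -0.002, -1.0], [-0.0, -1.0, 0.002], [-1.0, 0.0, 0.001]]
force: [0.7, -0.2, 0.5]
width: 0.753
```

Run:
```python
from h import *
s=readout.observe(); print(s["time_s"],np.round(s["tool_pos"],4),s["width"])
for c in("wrist","scene"):
    i,d=vision.get_image(c);cp=vision.camera_params(c);W=cloud(i,d,cp)
    cv2.imwrite(f"pics/{c}5.png",i)
    hsv=cv2.cvtColor(i,cv2.COLOR_BGR2HSV)
    D=np.hypot(W[...,0]-.604,W[...,1]+.009)<.065
    for n,m in(("base",D&(hsv[...,1]<35)&(hsv[...,2]>150)&(W[...,2]<.03)),("dish",D&(hsv[...,2]>110)&(W[...,2]<.03))):
        P=W[m]
        if len(P)>9: print(c,n,len(P),P.mean(0).round(4),"enc",cv2.minEnclosingCircle(P[:,:2].astype(np.float32)),np.linalg.lstsq(np.c_[P[:,:2]-P[:,:2].mean(0),np.ones(len(P))],P[:,2],rcond=None)[0].round(3))
```

```text
13.2667 [ 0.5213 -0.0088  0.2112] 0.7532569578899689
wrist base 3586 [ 0.5971 -0.011   0.0128] enc ((0.5934332013130188, -0.012510603293776512), 0.04258095845580101) [0.026 0.014 0.013]
wrist dish 12749 [ 0.609  -0.0087  0.0114] enc ((0.6079424023628235, -0.00886202696710825), 0.05930030718445778) [0.005 0.003 0.011]
scene base 257 [ 0.605  -0.0062  0.012 ] enc ((0.6049667596817017, -0.010292552411556244), 0.02983953058719635) [-0.017  0.051  0.012]
scene dish 1236 [ 0.6044 -0.0088  0.0102] enc ((0.605252206325531, -0.012243740260601044), 0.062060389667749405) [0.01  0.005 0.01 ]
```

View pics/wrist5.png

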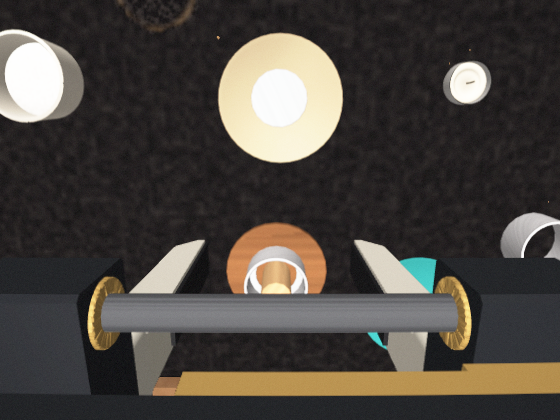

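View pics/scene5.png

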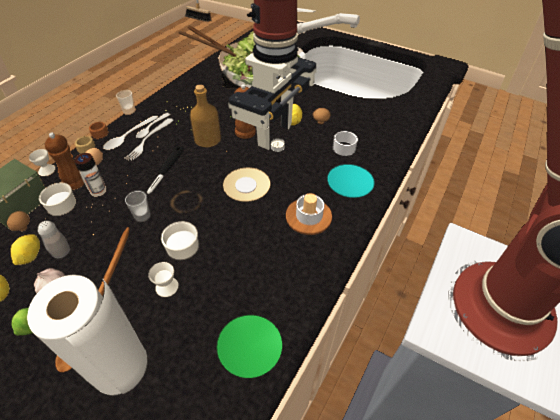

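The base lies centred in the beige dish: wrist (279,98) in a dish at (281,98). The ring stands round the post on the foot, and the arm is clear of everything. I'm handing in.

```bash
python3 -c "
from bench import workorder
print(workorder.job_done())"
```

```text
the job is handed in; nothing more can be done
None
```

The tin is apart and handed in at about 13 s of the 64 s allowed. I lowered it over the post, which pushed the base up and out. I then let go of the ring, picked the base off the post and released it from about 7 mm above the middle of the beige dish.

**Last checks**
- **Base:** in the wrist picture it lies within about 2 pixels of the dish's centre, with its top at about z = 12–13 mm, as expected for lying flat.
- **Ring:** it stands level round the post on the foot. Its rim was at about 42 mm just after release, and the last pictures show it still in place.
- **Robot:** the gripper was clear of everything at hand-in. Wrist forces in the readouts stayed under about 4 N.

**Disagreement:** the last numeric circle and tilt fits of the base were poor. The colour mask also caught parts of the dish (enclosing radius 30–43 mm instead of 25.5 mm), so "centred" and "flat" rest on the pictures and heights.

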